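# Open the battery compartment of a bench meter

## Robot

A 7-joint arm with a two-finger parallel gripper is mounted at the origin on the work surface. World frame = base frame: x ahead of the robot, y to its left, z up, the work surface at z = 0. Lengths are in m, angles in rad, forces in N, time in s.
With the tool pointing down it reaches from about 0.425 to 0.875 m from the base axis. Payload 4.7 kg.
Tool frame: the origin (TCP) lies at the very end of the fingers, on their centre line; the grasp point (between the pads) lies 19 mm behind it; z points along the fingers, y is the line along which they close (so a half turn about z gives the same grasp; the last joint's range is limited). The gripper opens to 87 mm and grips with 3 to 60 N. Pads are 19 mm wide; open, the fingers measure 117 mm over their backs; the gripper's body (75 mm by 190 mm) begins 51 mm behind the grasp point.
Start: joints at [-1.27, 0.321, -0.07, 1.45, 0.023, 1.371, -0.057], TCP at [0.184, 0.623, 0.223] pointing down, gripper open.
Joint ranges: [-2.86, 2.86], [-0.3, 2.09], [-1.38, 1.24], [0.06, 2.45], [-1.56, 4.7], [0.09, 2.05], [-2.69, 2.69]. Speed limits (rad/s): [2.57, 2.57, 3.14, 3.14, 3.14, 3.14, 3.14].

## Interface

Orientations are given as a rotation vector (axis times angle).
In Python, from bench import ctrl, vision gives the robot as it stands.
- The arm moves only by the tool jog_arm, never from a script. Its argument "increments" is a list of rows, each an object of numbers: "tx", "ty", "tz": the shift along the tool's x, y, z in mm; "wx", "wy", "wz": the turn, a rotation vector about the tool's x, y, z in rad; "gripper": the opening, from 0 (shut) to 1 (fully open). In form: [{"tx": .., "ty": .., "tz": .., "wx": .., "wy": .., "wz": .., "gripper": ..}, ...]. A call has exactly 5 rows; each row is the pose to reach, as a shift and turn from the pose commanded when the call began, along the tool's axes at that moment; what a row does not reach only later rows make up. A row lasts 1/12 s, in which the tool goes at most 41.7 mm and 7.16 degrees, less where a joint would pass 70% of its speed; a pose out of reach is approached as far as the arm can. A call with a gripper value outside its range is refused whole. The fingers move at their own pace and stop on an object; "grip_force" is the grip in N (left out, the last holds). Time passes only in rows, so rows that repeat a pose let the fingers close, or fill a call up. It gives the time, the measured TCP pose, the force, the opening and the grip force at its end, in the units of the state.
- ctrl.get_state(): the state, without advancing time (a new reading comes with each control period).
- vision.get_image(name): name is "side" or "top" or "wrist"; returns a dict with "color" (420x560x3 uint8, blue, green, red), "fx", "fy", "cx", "cy" (pixels), "extrinsics" (4x4, takes a point from world to camera coordinates). Camera axes: x right, y down, z forward; pixel columns grow to the right and rows downward; lengths in m; the calibration is good to about 2 mm. A picture is of the moment at which its call begins. There is no depth.
- ctrl.close_job(): hands the job in; it is judged then, once.
Trained networks look in the newest picture that a camera, given by its name, has taken for a name from the list of things; names that differ only in an ending like _2 or _b are one class to them, and where a whole thing is asked for, a point or a joint stands for the part that bears it (a point fixed in the world has none). Each returns a list of dicts, best first, with "conf" (0 to 1); they miss things now and then, are a little off and sometimes report something else, mostly with a low value. They report only what shows in the picture. A call takes as long as a camera call. They do not tell look-alikes from the thing itself.
- vision.spot_in(camera, thing): "bbox" ([left, top, right, bottom] in pixels, round what is visible of it).
The state is a dict: "time": time; "joint_positions": joint angles; "qd": joint speeds; "joint_torque": joint torques, N m; "position": TCP position; "tool_rot": TCP orientation; "ft_force": force on the tool from outside, world axes, zero at the start; "torque": the same for the moment, N m; "grip_width": opening from 0.0 (shut) to 1.0 (fully open); "grip_force": force on a finger pad.
Only numpy, scipy, OpenCV 4.12 (cv2) and the standard library are available. Lean on these libraries where they do the work, as an engineer would, in place of code of your own. Each camera call takes 0.05 s, during which the arm holds its last target. There are 200 camera calls.

## Task

Take the battery cover off the grey bench meter: press its black snap tab gently inward, feeling for it, until that end of the cover springs up, then draw the cover out from under the lip at the other end and lift it off without forcing it. Set it down flat, rib up, on the floor of the white tray without dropping it, and leave the jars, the tape dispenser and the tub where they are.

Things in the scene. Friction and masses are not known exactly. Their poses are not given: they have to be found in the camera images.
- housing: Grey plastic bench meter lying on its back, fixed to the table, 170 (x) x 120 (y) x 58 mm high. Origin: centre of its underside, on the table; z up. Snap tab at its -x end, fixed lip over the cover's far edge at its +x end. The cover lies in a recess, rim at 58 mm, with about 1.5 mm of play all round. Once the tab lets go, two sprung pins push the cover's tab end up about 11 mm (4 N).
- tab: Black upright snap tab, a strip 24 mm wide (y), 3 mm thick, 70 mm long, with side wings hooked over the cover's end bars. Origin: its foot, hidden in the housing, 57 mm from the meter's centre towards -x, 15 mm above the table; z up the strip, x inward like the meter's x. It flexes inward about its foot as a spring, 3.5 N m/rad. More than 12 N breaks it. Let go, it springs back and the risen cover stays up.
- cover: Loose grey plastic battery cover, plate 120 (x) x 84 (y) x 4 mm, about 90 g. Origin: centre of the plate's underside, 52 mm above the table while latched; z up, x as the meter's. A slot 32 mm wide in its -x edge leaves room for the tab. Sprung up, it tilts about 5 degrees, -x end higher, and must be drawn about 11 to 13 mm towards -x before it is lifted. Over 18 N against the meter is forcing it.
- cover_rib (a point): Middle of the top of the cover's grasping rib, 20 mm from the cover's centre towards +x and 22 mm above its underside. The rib is 50 mm long (x), 10 mm thick (y) and 18 mm tall above the plate: pinch it across y.
- cover_end (a point): Point on the underside of the cover's tab end, 56 mm from its centre towards -x: 52 to 53 mm above the table while latched, about 63 mm once it has sprung up.
- tray: White plastic lab tray, fixed, 300 (x) x 220 (y) x 40 mm high outside (rim flange 320 x 240), walls and floor 6 mm thick. Origin: centre of its underside. The two jars stand in it at x = +105 mm; the rest (x below +60 mm) is free.
- jar_a: Clear jar with white lid, 60 mm across, 115 mm tall, in the tray. Origin: centre of its underside.
- jar_b: The same, the other jar.
- dispenser: Black tape dispenser lying flat, a disc 80 mm across and 26 mm high with a snout 83 mm out along its x. Origin: centre of the disc's underside.
- tub: Clear plastic tub, 84 mm across, 62 mm tall. Origin: centre of its underside.
- lip (a point): Middle of the free edge of the meter's fixed lip, 43 mm from the meter's centre towards +x, at its underside, 58 mm above the table; the lip is 6 mm thick and 87 mm wide. The latched cover reaches 8.5 mm under it.
- pad_level (a point): Point on the strip of the tab at the middle height of its thumb pad, 75 mm above the table. The pad, 24 mm wide and 24 high, stands clear above the cover; its outer (-x) face is 6 to 23 mm outward of this point, different on each unit and unmeasured: touch to find it. Pushed inward (meter's +x) here, the tab lets go after 3 to 6 mm of travel at 3 to 7 N; hard stop at 6.6 mm.
There are look-alikes about, which are no part of the job. What is shaped like the cover but blue or pink is not meant.

How it is judged:
By the outcome, as a careful person would: the job done as asked, in the order asked, and still so for the second after the job is handed in, with the robot touching nothing.
It also fails if it takes over 61 s, if anything falls off the work surface, if the arm or the gripper's body presses on something with over 40 N, if the wrist force passes 120 N, or if a joint passes its speed limit or range.

## Working session

There is one attempt and no reset: what is moved stays moved. The work goes in short steps, Python scripts to look and compute and a tool call to move; the robot and the scene stay as the last step left them, time stands still between calls to the robot, and variables do not carry over. Pictures are saved under pics/ and viewed, at most 10 in all, crops included, and the job is handed in when it is done.

Besides the shell and the picture viewer there is one more tool, called after "Request:" as name(argument=value, ...), one argument or row to a line, values as JSON. jog_arm: Moves the arm, as the interface text tells. Its arguments: {"type":"object","properties":{"increments":{"type":"array"},"grip_force":{"type":"number"}},"required":["increments"]}

```bash
mkdir -p pics; ls; python3 - <<'E'
from bench import ctrl, vision
import cv2,numpy as np
s=ctrl.get_state(); print({k:np.round(v,3).tolist() for k,v in s.items()})
for n in ["side","top"]:
    im=vision.get_image(n); cv2.imwrite(f"pics/{n}0.png",im["color"])
    print(n,im["fx"],im["cx"],im["cy"],np.round(im["extrinsics"],4).tolist())
    for t in ["housing","tab","cover","tray","jar_a","dispenser","tub","cover_rib"]:
        print(t,[(np.round(d["bbox"]).tolist(),round(d["conf"],2)) for d in vision.spot_in(n,t)])
E
```

```text
pics
{'time': 0.0, 'joint_positions': [-1.27, 0.322, -0.07, 1.452, 0.023, 1.371, -0.057], 'qd': [-0.0, -0.001, -0.0, -0.0, 0.001, 0.001, 0.001], 'joint_torque': [0.0, -49.129, -0.404, -31.252, -0.064, 0.044, 0.0], 'position': [0.184, 0.623, 0.221], 'tool_rot': [-0.449, -3.109, 0.003], 'ft_force': [0.276, 0.355, -0.146], 'torque': [-0.032, -0.025, -0.01], 'grip_force': 0.0, 'grip_width': 0.997}
side 446.6510753148787 281.88326369508087 209.48236461934687 [[0.8375, -0.5464, -0.0012, -0.4941], [-0.3482, -0.532, -0.7718, 0.2521], [0.421, 0.6469, -0.6359, 1.2509], [0.0, 0.0, 0.0, 1.0]]
housing [([221.0, 172.0, 278.0, 222.0], 0.86)]
tab [([235.0, 187.0, 248.0, 199.0], 0.64)]
cover [([219.0, 166.0, 257.0, 181.0], 0.89), ([300.0, 172.0, 327.0, 196.0], 0.89), ([174.0, 202.0, 214.0, 229.0], 0.86), ([232.0, 176.0, 270.0, 197.0], 0.64), ([282.0, 344.0, 330.0, 391.0], 0.59)]
tray [([244.0, 220.0, 379.0, 312.0], 0.78)]
jar_a [([320.0, 214.0, 343.0, 244.0], 0.83), ([342.0, 231.0, 361.0, 265.0], 0.74)]
dispenser [([283.0, 344.0, 331.0, 388.0], 0.83), ([224.0, 170.0, 280.0, 218.0], 0.32)]
tub [([142.
[... 466 characters left out ...]

tab []
cover [([221.0, 116.0, 250.0, 154.0], 0.96), ([189.0, 257.0, 222.0, 300.0], 0.71), ([200.0, 190.0, 238.0, 235.0], 0.63), ([142.0, 177.0, 174.0, 222.0], 0.58), ([190.0, 176.0, 246.0, 242.0], 0.44)]
tray [([302.0, 160.0, 386.0, 267.0], 0.71)]
jar_a [([315.0, 160.0, 344.0, 187.0], 0.89), ([351.0, 163.0, 376.0, 191.0], 0.61), ([215.0, 223.0, 229.0, 232.0], 0.38)]
dispenser [([301.0, 157.0, 384.0, 270.0], 0.75), ([410.0, 272.0, 455.0, 301.0], 0.74)]
tub [([107.0, 280.0, 142.0, 313.0], 0.78)]
cover_rib [([221.0, 112.0, 251.0, 152.0], 0.67), ([143.0, 180.0, 174.0, 221.0], 0.64), ([190.0, 259.0, 223.0, 299.0], 0.62), ([197.0, 191.0, 239.0, 234.0], 0.57), ([347.0, 162.0, 377.0, 186.0], 0.49)]
```

```bash
python3 - <<'E'
import cv2,numpy as np
a=cv2.imread("pics/top0.png")[100:330,90:480]; b=cv2.imread("pics/side0.png")[150:330,130:400]
cv2.imwrite("pics/topc.png",cv2.resize(a,None,fx=2.05,fy=2.05,interpolation=cv2.INTER_CUBIC)[:600,:800])
cv2.imwrite("pics/sidec.png",cv2.resize(b,None,fx=2.96,fy=2.96,interpolation=cv2.INTER_CUBIC)[:600,:800])
E
```

```text
(no output)
```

View pics/topc.png

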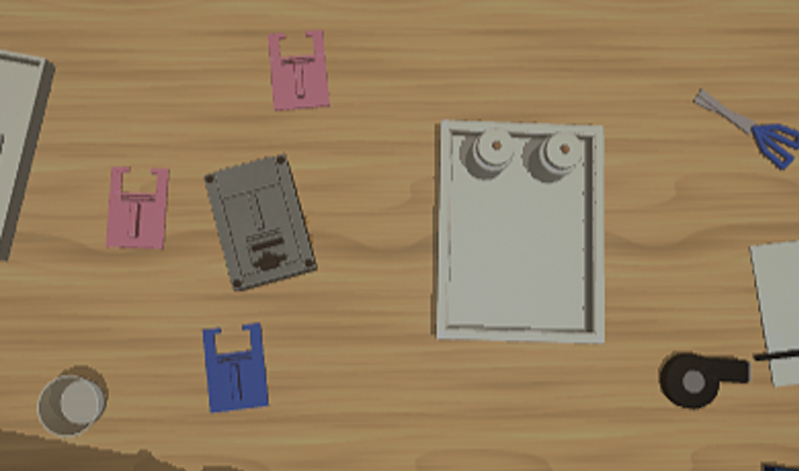

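View pics/sidec.png

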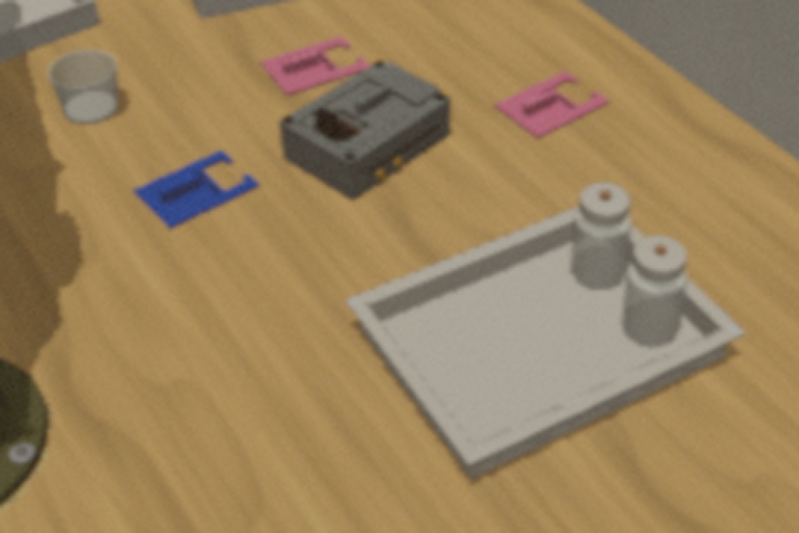

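The top view shows the grey meter at crop (260,222), its tab end towards the robot (268,255). The tray is at (520,230) with its jars at the far end. The pink and blue look-alikes lie around the meter, and the tub and dispenser are well clear.

```bash
cat > h.py <<'E'
from bench import ctrl, vision
import cv2,numpy as np
from scipy.spatial.transform import Rotation as R
def ray(im,p,z):
    E=im["extrinsics"];Rm=E[:3,:3];t=E[:3,3];c=-Rm.T@t
    d=Rm.T@np.array([(p[0]-im["cx"])/im["fx"],(p[1]-im["cy"])/im["fy"],1]); return c+d*(z-c[2])/d[2]
def proj(im,P):
    q=im["extrinsics"][:3,:3]@np.array(P)+im["extrinsics"][:3,3]; return np.array([im["fx"]*q[0]/q[2]+im["cx"],im["fy"]*q[1]/q[2]+im["cy"]])
E
python3 - <<'E'
from h import *
im=vision.get_image("top")
f=lambda p,z: ray(im,np.array(p)/2.05+[90,100],z)
for name,ps,z in [("meter",[(205,178),(284,153),(317,268),(238,291)],.058),("screws",[(209,178),(281,160),(309,264),(237,283)],.058),("tray",[(442,121),(604,127),(604,342),(437,337)],.04),("jars",[(497,146),(565,149)],.12),("tab",[(268,262)],.085)]:
    P=np.array([f(p,z) for p in ps]); print(name,np.round(P[:,:2],3).tolist(),P.mean(0).round(3))
    if len(ps)==4:
        d=P[0]+P[1]-P[2]-P[3]; print(np.arctan2(d[1],d[0]),np.linalg.norm(d)/2,np.linalg.norm(P[0]+P[3]-P[1]-P[2])/2)
s=ctrl.get_state(); r=R.from_rotvec(s["tool_rot"]).as_matrix(); print(r.round(3),s["joint_positions"])
E
```

```text
meter [[0.64, 0.245], [0.675, 0.132], [0.51, 0.086], [0.479, 0.197]] [0.576 0.165 0.058]
0.2800291369824291 0.16997466435108602 0.11614307856667345
screws [[0.64, 0.239], [0.665, 0.137], [0.516, 0.097], [0.49, 0.198]] [0.578 0.168 0.058]
0.2607173394976959 0.1549725376185124 0.10459441859902088
tray [[0.725, -0.098], [0.714, -0.338], [0.399, -0.322], [0.41, -0.083]] [ 0.562 -0.21   0.04 ]
-0.04848431503607904 0.31500139318749903 0.23998390731764566
jars [[0.669, -0.163], [0.664, -0.257]] [ 0.667 -0.21   0.12 ]
tab [[0.517, 0.152]] [0.517 0.152 0.085]
[[-0.959  0.283  0.   ]
 [ 0.283  0.959  0.   ]
 [-0.     0.    -1.   ]] [-1.26988397  0.32097624 -0.07009673  1.45048751  0.02259613  1.37079204
 -0.05693759]
```

Request:
jog_arm(
  increments=[
    {"tx":-29,"ty":-27,"gripper":0},
    {"tx":-59,"ty":-55,"gripper":0},
    {"tx":-89,"ty":-83,"gripper":0},
    {"tx":-119,"ty":-111,"gripper":0},
    {"tx":-149,"ty":-139,"gripper":0},
  ],
)

```text
validation failed for argument at $.in...
```

Request:
jog_arm(
  increments=[
    {"tx":-29,"ty":-27,"gripper":0},
    {"tx":-59,"ty":-55,"gripper":0},
    {"tx":-89,"ty":-83,"gripper":0},
    {"tx":-119,"ty":-111,"gripper":0},
    {"tx":-149,"ty":-139,"gripper":0},
  ],
)

```text
validation failed for argument at $.in...
```

Request:
jog_arm(
  increments=[
    {"tx":-28,"ty":-27,"wz":-0.11,"gripper":0},
    {"tx":-57,"ty":-54,"wz":-0.23,"gripper":0},
    {"tx":-86,"ty":-81,"wz":-0.34,"gripper":0},
    {"tx":-115,"ty":-107,"wz":-0.45,"gripper":0},
    {"tx":-115,"ty":-107,"wz":-0.557,"gripper":0},
  ],
)

```text
validation failed for argument at $.in...
```

```bash
python3 - <<'E'
from h import *
import pickle
s=ctrl.get_state(); print({k:np.round(s[k],3).tolist() for k in ["time","position","tool_rot","ft_force","grip_width"]})
im=vision.get_image("wrist"); pickle.dump(im,open("w1.pkl","wb")); cv2.imwrite("pics/w1.png",im["color"])
print(im["fx"],im["extrinsics"].round(3).tolist())
for t in ["housing","tab","cover","cover_rib"]:
    print(t,[(np.round(d["bbox"]).tolist(),round(d["conf"],2)) for d in vision.spot_in("wrist",t)])
E
```

```text
{'time': 0.95, 'position': [0.184, 0.623, 0.223], 'tool_rot': [0.449, 3.109, 0.0], 'ft_force': [0.169, 0.855, -0.402], 'grip_width': 0.998}
289.4875960788746 [[0.283, 0.959, -0.001, -0.651], [0.924, -0.273, 0.267, -0.033], [0.255, -0.077, -0.964, 0.391], [0.0, 0.0, 0.0, 1.0]]
housing []
tab []
cover []
cover_rib []
```

View pics/w1.png

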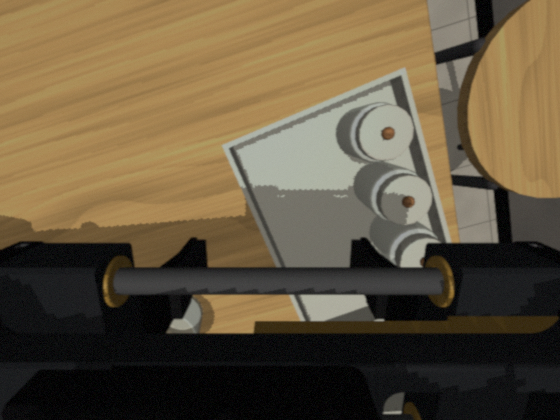

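The moves were refused, so the arm is still at its start pose; the wrist picture shows only another tray with bottles. I suspect every row needs all seven fields.

Request:
jog_arm(
  increments=[
    {"tx":-29,"ty":-27,"tz":0,"wx":0,"wy":0,"wz":0,"gripper":0},
    {"tx":-59,"ty":-55,"tz":0,"wx":0,"wy":0,"wz":0,"gripper":0},
    {"tx":-89,"ty":-83,"tz":0,"wx":0,"wy":0,"wz":0,"gripper":0},
    {"tx":-119,"ty":-111,"tz":0,"wx":0,"wy":0,"wz":0,"gripper":0},
    {"tx":-149,"ty":-139,"tz":0,"wx":0,"wy":0,"wz":0,"gripper":0},
  ],
)

```text
time: 1.62
position: [0.2882, 0.4462, 0.2226]
tool_rot: [0.449, 3.109, 0.001]
ft_force: [1.6, -0.1, 0.7]
grip_width: 0.709
grip_force: 0.0
```

Request:
jog_arm(
  increments=[
    {"tx":-29,"ty":-27,"tz":0,"wx":0,"wy":0,"wz":0,"gripper":0},
    {"tx":-59,"ty":-55,"tz":0,"wx":0,"wy":0,"wz":0,"gripper":0},
    {"tx":-89,"ty":-83,"tz":0,"wx":0,"wy":0,"wz":0,"gripper":0},
    {"tx":-119,"ty":-111,"tz":0,"wx":0,"wy":0,"wz":0,"gripper":0},
    {"tx":-149,"ty":-139,"tz":0,"wx":0,"wy":0,"wz":0,"gripper":0},
  ],
)

```text
time: 2.03
position: [0.3918, 0.2707, 0.2229]
tool_rot: [0.449, 3.109, 0.002]
ft_force: [-0.0, 0.2, -0.7]
grip_width: 0.322
grip_force: 0.0
```

Request:
jog_arm(
  increments=[
    {"tx":-28,"ty":-27,"tz":0,"wx":0,"wy":0,"wz":-0.11,"gripper":0},
    {"tx":-57,"ty":-54,"tz":0,"wx":0,"wy":0,"wz":-0.23,"gripper":0},
    {"tx":-86,"ty":-81,"tz":0,"wx":0,"wy":0,"wz":-0.34,"gripper":0},
    {"tx":-115,"ty":-107,"tz":0,"wx":0,"wy":0,"wz":-0.45,"gripper":0},
    {"tx":-115,"ty":-107,"tz":0,"wx":0,"wy":0,"wz":-0.557,"gripper":0},
  ],
)

```text
time: 2.45
position: [0.4737, 0.1313, 0.2231]
tool_rot: [-0.417, 3.112, -0.003]
ft_force: [-0.0, -0.8, 0.3]
grip_width: 0.021
grip_force: 0.0
```

```bash
python3 - <<'E'
from h import *
import pickle
s=ctrl.get_state(); print({k:np.round(s[k],3).tolist() for k in ["time","position","tool_rot","ft_force","grip_width","joint_positions"]})
im=vision.get_image("wrist"); pickle.dump(im,open("w2.pkl","wb")); cv2.imwrite("pics/w2.png",im["color"])
print(im["fx"],im["extrinsics"].round(3).tolist())
for t in ["housing","tab","cover","cover_rib"]:
    print(t,[(np.round(d["bbox"]).tolist(),round(d["conf"],2)) for d in vision.spot_in("wrist",t)])
E
```

```text
{'time': 2.45, 'position': [0.474, 0.131, 0.223], 'tool_rot': [-0.417, 3.112, -0.003], 'ft_force': [-0.049, -0.819, 0.29], 'grip_width': 0.021, 'joint_positions': [-0.74, -0.032, 0.408, 1.847, 0.015, 1.323, 1.501]}
289.4875960788746 [[-0.263, 0.965, -0.003, -0.002], [0.929, 0.254, 0.268, -0.508], [0.259, 0.067, -0.964, 0.259], [0.0, 0.0, 0.0, 1.0]]
housing [([236.0, 205.0, 338.0, 323.0], 0.61)]
tab [([504.0, 103.0, 560.0, 177.0], 0.74), ([269.0, 231.0, 305.0, 240.0], 0.63)]
cover [([249.0, 225.0, 323.0, 312.0], 0.95), ([316.0, 71.0, 404.0, 177.0], 0.73), ([401.0, 293.0, 433.0, 332.0], 0.56)]
cover_rib [([402.0, 294.0, 431.0, 332.0], 0.9), ([318.0, 70.0, 402.0, 177.0], 0.88), ([252.0, 229.0, 321.0, 312.0], 0.82)]
```

View pics/w2.png

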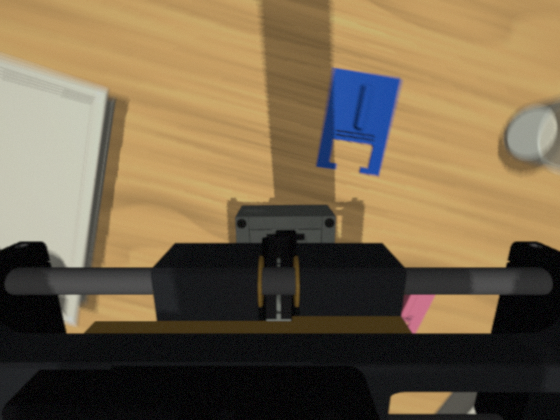

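The wrist view shows the meter's near end, with screws at (241,223) and (329,223). The closed fingers at (285,240) are in line with the tab.

```bash
python3 - <<'E'
from h import *
import pickle
im=pickle.load(open("w2.pkl","rb"))
a=ray(im,(241,223),.058);b=ray(im,(329,223),.058);print(a,b,np.linalg.norm(a-b))
d=a-b; y=np.arctan2(-d[0],d[1]); print("yaw",y,(a+b)/2)
for yaw in(.26,y): print((a+b)[:2]/2+.0775*np.array([np.cos(yaw),np.sin(yaw)]))
s=ctrl.get_state();r=R.from_rotvec(s["tool_rot"]).as_matrix();print(r.round(3))
for yaw in(.265,):
    C=np.array([.577,.167]); M=np.array([[np.cos(yaw),-np.sin(yaw)],[np.sin(yaw),np.cos(yaw)]])
    print("tcp in meter", M.T@(s["position"][:2]-C), "mid screws", M.T@((a+b)[:2]/2-C))
E
```

```text
[0.51980924 0.09815272 0.058     ] [0.4922176  0.19902531 0.058     ] 0.10457810117180416
yaw -2.8745939379348453 [0.50601342 0.14858902 0.058     ]
[0.58090864 0.16851276]
[0.43125947 0.1281416 ]
[[-0.964 -0.265 -0.   ]
 [-0.265  0.964  0.001]
 [ 0.     0.001 -1.   ]]
tcp in meter [-0.11018309  0.00067973] mid screws [-0.07333062  0.00082374]
```

Request:
jog_arm(
  increments=[
    {"tx":0,"ty":0,"tz":37,"wx":0,"wy":0,"wz":0,"gripper":0},
    {"tx":0,"ty":0,"tz":75,"wx":0,"wy":0,"wz":0,"gripper":0},
    {"tx":0,"ty":0,"tz":112,"wx":0,"wy":0,"wz":0,"gripper":0},
    {"tx":0,"ty":0,"tz":148,"wx":0,"wy":0,"wz":0,"gripper":0},
    {"tx":-6,"ty":0,"tz":148,"wx":0,"wy":0,"wz":0,"gripper":0},
  ],
)

```text
time: 3.12
position: [0.47, 0.1387, 0.068]
tool_rot: [0.421, -3.1, 0.005]
ft_force: [-1.6, -0.5, -0.2]
grip_width: 0.008
grip_force: 0.0
```

Request:
jog_arm(
  increments=[
    {"tx":-1,"ty":0,"tz":0,"wx":0,"wy":0,"wz":0,"gripper":0},
    {"tx":-2.5,"ty":0,"tz":0,"wx":0,"wy":0,"wz":0,"gripper":0},
    {"tx":-4,"ty":0,"tz":0,"wx":0,"wy":0,"wz":0,"gripper":0},
    {"tx":-5,"ty":0,"tz":0,"wx":0,"wy":0,"wz":0,"gripper":0},
    {"tx":-6,"ty":0,"tz":0,"wx":0,"wy":0,"wz":0,"gripper":0},
  ],
)

```text
time: 3.53
position: [0.484, 0.1412, 0.0764]
tool_rot: [-0.42, 3.11, 0.002]
ft_force: [0.2, 0.4, -0.2]
grip_width: 0.011
grip_force: 0.0
```

Request:
jog_arm(
  increments=[
    {"tx":-1.5,"ty":0,"tz":0,"wx":0,"wy":0,"wz":0,"gripper":0},
    {"tx":-3,"ty":0,"tz":0,"wx":0,"wy":0,"wz":0,"gripper":0},
    {"tx":-4.5,"ty":0,"tz":0,"wx":0,"wy":0,"wz":0,"gripper":0},
    {"tx":-6,"ty":0,"tz":0,"wx":0,"wy":0,"wz":0,"gripper":0},
    {"tx":-7,"ty":0,"tz":0,"wx":0,"wy":0,"wz":0,"gripper":0},
  ],
)

```text
time: 3.95
position: [0.4896, 0.1424, 0.0746]
tool_rot: [-0.42, 3.113, 0.0]
ft_force: [0.1, 0.3, 0.8]
grip_width: 0.004
grip_force: 0.0
```

Request:
jog_arm(
  increments=[
    {"tx":-1,"ty":0,"tz":0,"wx":0,"wy":0,"wz":0,"gripper":0},
    {"tx":-2,"ty":0,"tz":0,"wx":0,"wy":0,"wz":0,"gripper":0},
    {"tx":-2.5,"ty":0,"tz":0,"wx":0,"wy":0,"wz":0,"gripper":0},
    {"tx":-3,"ty":0,"tz":0,"wx":0,"wy":0,"wz":0,"gripper":0},
    {"tx":-3,"ty":0,"tz":0,"wx":0,"wy":0,"wz":0,"gripper":0},
  ],
)

```text
time: 4.37
position: [0.4924, 0.1432, 0.0745]
tool_rot: [-0.42, 3.113, -0.0]
ft_force: [0.1, 0.0, 0.1]
grip_width: 0.005
grip_force: 0.0
```

Request:
jog_arm(
  increments=[
    {"tx":-0.7,"ty":0,"tz":0,"wx":0,"wy":0,"wz":0,"gripper":0},
    {"tx":-1.4,"ty":0,"tz":0,"wx":0,"wy":0,"wz":0,"gripper":0},
    {"tx":-2,"ty":0,"tz":0,"wx":0,"wy":0,"wz":0,"gripper":0},
    {"tx":-2.5,"ty":0,"tz":0,"wx":0,"wy":0,"wz":0,"gripper":0},
    {"tx":-2.5,"ty":0,"tz":0,"wx":0,"wy":0,"wz":0,"gripper":0},
  ],
)

```text
time: 4.78
position: [0.4949, 0.1439, 0.0746]
tool_rot: [-0.42, 3.113, 0.0]
ft_force: [-0.6, -0.3, 0.2]
grip_width: 0.002
grip_force: 0.0
```

Request:
jog_arm(
  increments=[
    {"tx":-0.7,"ty":0,"tz":0,"wx":0,"wy":0,"wz":0,"gripper":0},
    {"tx":-1.4,"ty":0,"tz":0,"wx":0,"wy":0,"wz":0,"gripper":0},
    {"tx":-2,"ty":0,"tz":0,"wx":0,"wy":0,"wz":0,"gripper":0},
    {"tx":-2.5,"ty":0,"tz":0,"wx":0,"wy":0,"wz":0,"gripper":0},
    {"tx":-2.5,"ty":0,"tz":0,"wx":0,"wy":0,"wz":0,"gripper":0},
  ],
)

```text
time: 5.2
position: [0.4973, 0.1446, 0.0746]
tool_rot: [-0.42, 3.113, 0.0]
ft_force: [-0.4, -0.1, 0.8]
grip_width: 0.007
grip_force: 0.0
```

Request:
jog_arm(
  increments=[
    {"tx":-0.7,"ty":0,"tz":0,"wx":0,"wy":0,"wz":0,"gripper":0},
    {"tx":-1.4,"ty":0,"tz":0,"wx":0,"wy":0,"wz":0,"gripper":0},
    {"tx":-2,"ty":0,"tz":0,"wx":0,"wy":0,"wz":0,"gripper":0},
    {"tx":-2.5,"ty":0,"tz":0,"wx":0,"wy":0,"wz":0,"gripper":0},
    {"tx":-2.5,"ty":0,"tz":0,"wx":0,"wy":0,"wz":0,"gripper":0},
  ],
)

```text
time: 5.62
position: [0.4997, 0.1452, 0.0746]
tool_rot: [-0.42, 3.113, 0.0]
ft_force: [0.4, -0.4, -0.7]
grip_width: 0.01
grip_force: 0.0
```

Request:
jog_arm(
  increments=[
    {"tx":-0.7,"ty":0,"tz":0,"wx":0,"wy":0,"wz":0,"gripper":0},
    {"tx":-1.4,"ty":0,"tz":0,"wx":0,"wy":0,"wz":0,"gripper":0},
    {"tx":-2,"ty":0,"tz":0,"wx":0,"wy":0,"wz":0,"gripper":0},
    {"tx":-2.5,"ty":0,"tz":0,"wx":0,"wy":0,"wz":0,"gripper":0},
    {"tx":-2.5,"ty":0,"tz":0,"wx":0,"wy":0,"wz":0,"gripper":0},
  ],
)

```text
time: 6.03
position: [0.5016, 0.1457, 0.0745]
tool_rot: [0.42, -3.112, 0.0]
ft_force: [-2.5, -0.3, 1.2]
grip_width: 0.002
grip_force: 1.3
```

Request:
jog_arm(
  increments=[
    {"tx":-0.5,"ty":0,"tz":0,"wx":0,"wy":0,"wz":0,"gripper":0},
    {"tx":-1,"ty":0,"tz":0,"wx":0,"wy":0,"wz":0,"gripper":0},
    {"tx":-1.5,"ty":0,"tz":0,"wx":0,"wy":0,"wz":0,"gripper":0},
    {"tx":-1.5,"ty":0,"tz":0,"wx":0,"wy":0,"wz":0,"gripper":0},
    {"tx":-1.5,"ty":0,"tz":0,"wx":0,"wy":0,"wz":0,"gripper":0},
  ],
)

```text
time: 6.45
position: [0.5031, 0.1461, 0.0746]
tool_rot: [0.42, -3.113, 0.0]
ft_force: [-4.8, -1.2, 3.5]
grip_width: 0.008
grip_force: 2.2
```

Request:
jog_arm(
  increments=[
    {"tx":-0.4,"ty":0,"tz":0,"wx":0,"wy":0,"wz":0,"gripper":0},
    {"tx":-0.8,"ty":0,"tz":0,"wx":0,"wy":0,"wz":0,"gripper":0},
    {"tx":-1,"ty":0,"tz":0,"wx":0,"wy":0,"wz":0,"gripper":0},
    {"tx":-1,"ty":0,"tz":0,"wx":0,"wy":0,"wz":0,"gripper":0},
    {"tx":-1,"ty":0,"tz":0,"wx":0,"wy":0,"wz":0,"gripper":0},
  ],
)

```text
time: 6.87
position: [0.5041, 0.1464, 0.0746]
tool_rot: [0.42, -3.113, 0.0]
ft_force: [-4.5, -1.8, 3.8]
grip_width: 0.004
grip_force: 2.7
```

```bash
python3 - <<'E'
from h import *
s=ctrl.get_state(); print({k:np.round(s[k],3).tolist() for k in ["position","ft_force","torque"]})
im=vision.get_image("side"); cv2.imwrite("pics/s3.png",cv2.resize(im["color"][140:260,180:340],None,fx=5,fy=5,interpolation=cv2.INTER_CUBIC))
E
```

```text
{'position': [0.504, 0.146, 0.075], 'ft_force': [-4.46, -1.819, 3.837], 'torque': [-0.332, 1.124, -0.034]}
```

View pics/s3.png

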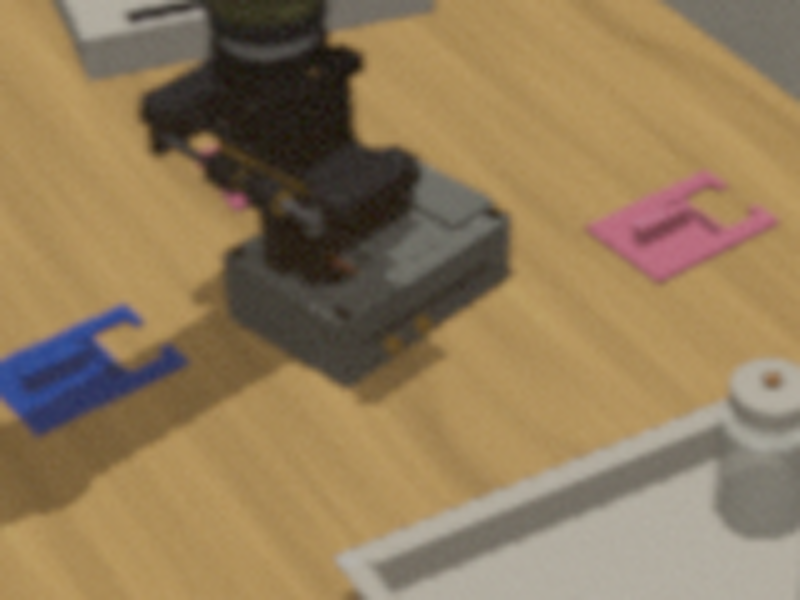

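The gripper hides the tab at (320,260) and I can't make out any rise of the cover. I'll press a little further.

Request:
jog_arm(
  increments=[
    {"tx":-0.3,"ty":0,"tz":0,"wx":0,"wy":0,"wz":0,"gripper":0},
    {"tx":-0.6,"ty":0,"tz":0,"wx":0,"wy":0,"wz":0,"gripper":0},
    {"tx":-0.8,"ty":0,"tz":0,"wx":0,"wy":0,"wz":0,"gripper":0},
    {"tx":-0.8,"ty":0,"tz":0,"wx":0,"wy":0,"wz":0,"gripper":0},
    {"tx":-0.8,"ty":0,"tz":0,"wx":0,"wy":0,"wz":0,"gripper":0},
  ],
)

```text
time: 7.33
position: [0.5049, 0.1466, 0.0746]
tool_rot: [0.42, -3.113, 0.0]
ft_force: [-5.1, -1.4, 4.1]
grip_width: 0.007
grip_force: 2.8
```

```bash
python3 - <<'E'
from h import *
s=ctrl.get_state(); print({k:np.round(s[k],4).tolist() for k in ["position","ft_force","torque"]})
im=vision.get_image("wrist"); cv2.imwrite("pics/w4.png",im["color"]) 
cv2.imwrite("pics/s4.png",cv2.resize(vision.get_image("side")["color"][140:260,180:340],None,fx=5,fy=5,interpolation=cv2.INTER_CUBIC))
a=cv2.imread("pics/s3.png",0).astype(int);b=cv2.imread("pics/s4.png",0).astype(int); print(abs(a-b).reshape(6,100,8,100).mean((1,3)).round(1))
for t in ["cover","cover_end","cover_rib"]: print(t,[(np.round(d["bbox"]).tolist(),round(d["conf"],2)) for d in vision.spot_in("side",t)])
E
```

```text
{'position': [0.5049, 0.1466, 0.0746], 'ft_force': [-5.0738, -1.3784, 4.1067], 'torque': [-0.3166, 1.1536, 0.0056]}
[[1.  1.3 2.9 2.5 1.1 1.  1.1 1.2]
 [1.1 2.  3.2 3.  1.4 1.  1.1 0.9]
 [1.  1.1 2.2 5.4 2.6 1.1 1.2 1.1]
 [1.5 1.4 1.4 1.9 1.3 1.  1.1 1. ]
 [1.6 1.2 1.2 1.1 1.1 1.  1.  1.1]
 [1.1 1.  1.  1.1 1.1 1.  0.8 1. ]]
cover [([246.0, 180.0, 267.0, 197.0], 0.71), ([299.0, 174.0, 333.0, 196.0], 0.63), ([176.0, 199.0, 213.0, 228.0], 0.58)]
cover_end [([297.0, 172.0, 333.0, 197.0], 0.77), ([247.0, 185.0, 270.0, 198.0], 0.76), ([174.0, 200.0, 217.0, 226.0], 0.57)]
cover_rib [([296.0, 176.0, 334.0, 194.0], 0.88), ([224.0, 174.0, 283.0, 220.0], 0.72), ([175.0, 204.0, 216.0, 227.0], 0.63), ([244.0, 180.0, 269.0, 201.0], 0.53)]
```

View pics/s4.png

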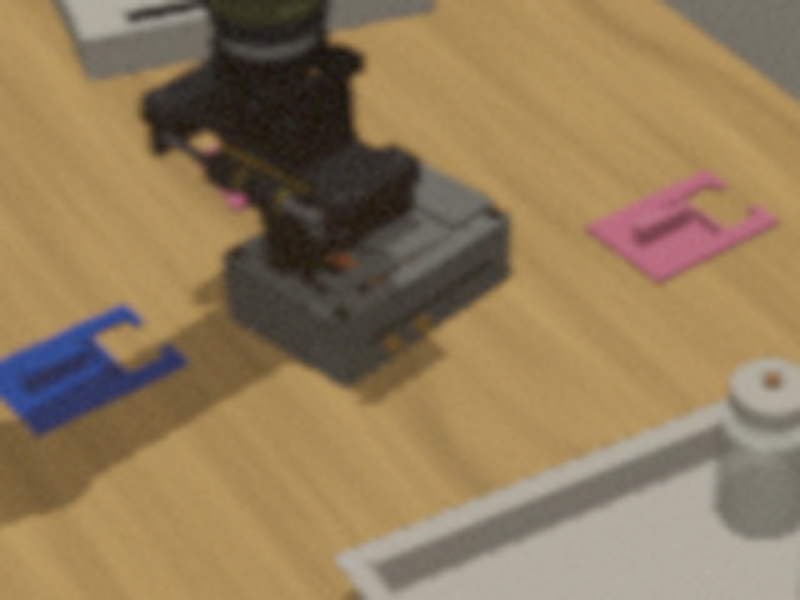

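The bay's interior (orange pin at (372,278)) now shows beside the cover, so the cover has sprung up. I'll back off, rise and go over the rib.

Request:
jog_arm(
  increments=[
    {"tx":4,"ty":0,"tz":0,"wx":0,"wy":0,"wz":0,"gripper":0},
    {"tx":12,"ty":0,"tz":0,"wx":0,"wy":0,"wz":0,"gripper":0},
    {"tx":22,"ty":0,"tz":-10,"wx":0,"wy":0,"wz":0,"gripper":0},
    {"tx":22,"ty":0,"tz":-45,"wx":0,"wy":0,"wz":0,"gripper":0},
    {"tx":22,"ty":0,"tz":-80,"wx":0,"wy":0,"wz":0,"gripper":0.2},
  ],
)

```text
time: 8.0
position: [0.4826, 0.1403, 0.1541]
tool_rot: [0.42, -3.112, 0.001]
ft_force: [1.0, 1.8, -0.6]
grip_width: 0.032
grip_force: 0.0
```

Request:
jog_arm(
  increments=[
    {"tx":-35,"ty":0,"tz":0,"wx":0,"wy":0,"wz":0,"gripper":0.55},
    {"tx":-70,"ty":0,"tz":0,"wx":0,"wy":0,"wz":0,"gripper":0.55},
    {"tx":-105,"ty":1,"tz":0,"wx":0,"wy":0,"wz":0,"gripper":0.55},
    {"tx":-112,"ty":1,"tz":0,"wx":0,"wy":0,"wz":0,"gripper":0.55},
    {"tx":-112,"ty":1,"tz":0,"wx":0,"wy":0,"wz":0,"gripper":0.55},
  ],
)

```text
time: 8.42
position: [0.5935, 0.1721, 0.154]
tool_rot: [-0.421, 3.111, -0.002]
ft_force: [-0.3, -0.4, 0.2]
grip_width: 0.372
grip_force: 0.0
```

```bash
python3 - <<'E'
from h import *
import pickle
s=ctrl.get_state(); print({k:np.round(s[k],4).tolist() for k in ["time","position","tool_rot","ft_force","grip_width"]})
im=vision.get_image("wrist"); pickle.dump(im,open("w5.pkl","wb")); cv2.imwrite("pics/w5.png",im["color"])
for t in ["tab","cover","cover_rib"]: print(t,[(np.round(d["bbox"]).tolist(),round(d["conf"],2)) for d in vision.spot_in("wrist",t)])
yaw=.267;c,sn=np.cos(yaw),np.sin(yaw)
for P in [(13.5,0,77.4),(-11,0,79.5),(38,0,75),(-77.5,52,58),(77.5,52,58)]:
    x,y,z=np.array(P)/1000; print(P,proj(im,(.579+c*x-sn*y,.168+sn*x+c*y,z)).round(1))
E
```

```text
{'time': 8.4167, 'position': [0.5935, 0.1721, 0.154], 'tool_rot': [-0.4205, 3.1115, -0.0017], 'ft_force': [-0.3133, -0.4274, 0.2379], 'grip_width': 0.3724}
tab [([249.0, 114.0, 306.0, 144.0], 0.87)]
cover [([228.0, 115.0, 331.0, 244.0], 0.79), ([323.0, 1.0, 422.0, 59.0], 0.79), ([393.0, 189.0, 486.0, 263.0], 0.73)]
cover_rib [([326.0, 0.0, 422.0, 59.0], 0.92), ([227.0, 116.0, 329.0, 238.0], 0.69), ([389.0, 191.0, 480.0, 260.0], 0.67)]
(13.5, 0, 77.4) [277.5 213.9]
(-11, 0, 79.5) [277.5 186.3]
(38, 0, 75) [277.5 239.6]
(-77.5, 52, 58) [339.6 103.5]
(77.5, 52, 58) [330.5 271. ]
```

View pics/w5.png

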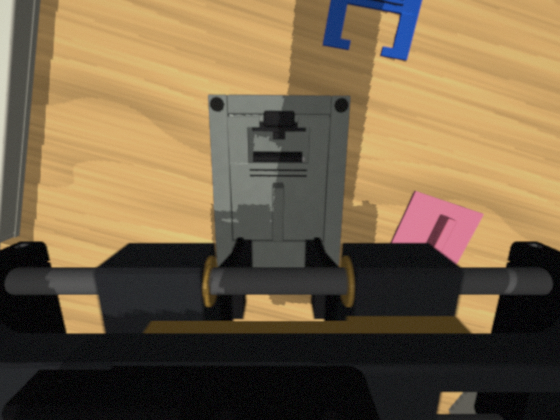

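The picture shows the rib at column 278, rows 183–240, midway between the fingers, and the prediction fits. Now I'll descend with slowing steps.

Request:
jog_arm(
  increments=[
    {"tx":0,"ty":0,"tz":25,"wx":0,"wy":0,"wz":0,"gripper":0.5},
    {"tx":0,"ty":0,"tz":48,"wx":0,"wy":0,"wz":0,"gripper":0.5},
    {"tx":0,"ty":0,"tz":65,"wx":0,"wy":0,"wz":0,"gripper":0.5},
    {"tx":0,"ty":0,"tz":75,"wx":0,"wy":0,"wz":0,"gripper":0.5},
    {"tx":0,"ty":0,"tz":80,"wx":0,"wy":0,"wz":0,"gripper":0.5},
  ],
)

```text
time: 9.03
position: [0.5901, 0.1712, 0.0734]
tool_rot: [0.42, -3.111, -0.0]
ft_force: [-0.3, -0.5, 0.1]
grip_width: 0.502
grip_force: 0.0
```

Request:
jog_arm(
  increments=[
    {"tx":0,"ty":0,"tz":3,"wx":0,"wy":0,"wz":0,"gripper":0.5},
    {"tx":0,"ty":0,"tz":6,"wx":0,"wy":0,"wz":0,"gripper":0.5},
    {"tx":0,"ty":0,"tz":8,"wx":0,"wy":0,"wz":0,"gripper":0.5},
    {"tx":0,"ty":0,"tz":9,"wx":0,"wy":0,"wz":0,"gripper":0.4},
    {"tx":0,"ty":0,"tz":9,"wx":0,"wy":0,"wz":0,"gripper":0.3},
  ],
)

```text
time: 9.45
position: [0.592, 0.1717, 0.066]
tool_rot: [-0.42, 3.112, 0.0]
ft_force: [-0.5, 0.3, -0.2]
grip_width: 0.418
grip_force: 0.0
```

Request:
jog_arm(
  increments=[
    {"tx":0,"ty":0,"tz":1,"wx":0,"wy":0,"wz":0,"gripper":0.2},
    {"tx":0,"ty":0,"tz":2,"wx":0,"wy":0,"wz":0,"gripper":0.15},
    {"tx":0,"ty":0,"tz":2,"wx":0,"wy":0,"wz":0,"gripper":0.1},
    {"tx":0,"ty":0,"tz":2,"wx":0,"wy":0,"wz":0,"gripper":0.05},
    {"tx":0,"ty":0,"tz":2,"wx":0,"wy":0,"wz":0,"gripper":0},
  ],
  grip_force=14,
)

```text
time: 9.87
position: [0.5917, 0.1716, 0.0636]
tool_rot: [-0.42, 3.113, 0.0]
ft_force: [0.3, -1.1, -0.5]
grip_width: 0.111
grip_force: 14.0
```

Request:
jog_arm(
  increments=[
    {"tx":0,"ty":0,"tz":0,"wx":0,"wy":0,"wz":0,"gripper":0},
    {"tx":0,"ty":0,"tz":0,"wx":0,"wy":0,"wz":0,"gripper":0},
    {"tx":0,"ty":0,"tz":0,"wx":0,"wy":0,"wz":0,"gripper":0},
    {"tx":0,"ty":0,"tz":0,"wx":0,"wy":0,"wz":0,"gripper":0},
    {"tx":0,"ty":0,"tz":0,"wx":0,"wy":0,"wz":0,"gripper":0},
  ],
)

```text
time: 10.28
position: [0.5917, 0.1715, 0.0636]
tool_rot: [-0.42, 3.113, 0.0]
ft_force: [-0.1, 0.2, -0.4]
grip_width: 0.113
grip_force: 14.0
```

Gripped at 9.8 mm, which is the rib's thickness, with almost no side force. Now I'll draw it towards -x, watching the force.

Request:
jog_arm(
  increments=[
    {"tx":1,"ty":0,"tz":0,"wx":0,"wy":0,"wz":0,"gripper":0},
    {"tx":2,"ty":0,"tz":0,"wx":0,"wy":0,"wz":0,"gripper":0},
    {"tx":3,"ty":0,"tz":0,"wx":0,"wy":0,"wz":0,"gripper":0},
    {"tx":4,"ty":0,"tz":0,"wx":0,"wy":0,"wz":0,"gripper":0},
    {"tx":4,"ty":0,"tz":0,"wx":0,"wy":0,"wz":0,"gripper":0},
  ],
  grip_force=22,
)

```text
time: 10.7
position: [0.5878, 0.1706, 0.0638]
tool_rot: [-0.42, 3.113, 0.0]
ft_force: [-0.3, -0.7, 0.5]
grip_width: 0.112
grip_force: 22.0
```

Request:
jog_arm(
  increments=[
    {"tx":1,"ty":0,"tz":0,"wx":0,"wy":0,"wz":0,"gripper":0},
    {"tx":2,"ty":0,"tz":0,"wx":0,"wy":0,"wz":0,"gripper":0},
    {"tx":3,"ty":0,"tz":0,"wx":0,"wy":0,"wz":0,"gripper":0},
    {"tx":4,"ty":0,"tz":0,"wx":0,"wy":0,"wz":0,"gripper":0},
    {"tx":4,"ty":0,"tz":0,"wx":0,"wy":0,"wz":0,"gripper":0},
  ],
)

```text
time: 11.12
position: [0.5838, 0.1694, 0.0637]
tool_rot: [-0.42, 3.113, 0.0]
ft_force: [0.6, 0.1, 0.4]
grip_width: 0.113
grip_force: 22.0
```

Request:
jog_arm(
  increments=[
    {"tx":1,"ty":0,"tz":0,"wx":0,"wy":0,"wz":0,"gripper":0},
    {"tx":2,"ty":0,"tz":0,"wx":0,"wy":0,"wz":0,"gripper":0},
    {"tx":3,"ty":0,"tz":0,"wx":0,"wy":0,"wz":0,"gripper":0},
    {"tx":4,"ty":0,"tz":0,"wx":0,"wy":0,"wz":0,"gripper":0},
    {"tx":4,"ty":0,"tz":0,"wx":0,"wy":0,"wz":0,"gripper":0},
  ],
)

```text
time: 11.53
position: [0.58, 0.1683, 0.0637]
tool_rot: [-0.42, 3.113, 0.0]
ft_force: [0.7, 1.1, 1.4]
grip_width: 0.112
grip_force: 22.0
```

Request:
jog_arm(
  increments=[
    {"tx":0,"ty":0,"tz":-1,"wx":0,"wy":0,"wz":0,"gripper":0},
    {"tx":0,"ty":0,"tz":-2,"wx":0,"wy":0,"wz":0,"gripper":0},
    {"tx":0,"ty":0,"tz":-3,"wx":0,"wy":0,"wz":0,"gripper":0},
    {"tx":0,"ty":0,"tz":-4,"wx":0,"wy":0,"wz":0,"gripper":0},
    {"tx":0,"ty":0,"tz":-4,"wx":0,"wy":0,"wz":0,"gripper":0},
  ],
)

```text
time: 11.95
position: [0.5798, 0.1683, 0.0674]
tool_rot: [0.42, -3.113, 0.0]
ft_force: [0.2, 0.2, -1.5]
grip_width: 0.117
grip_force: 22.0
```

Request:
jog_arm(
  increments=[
    {"tx":0,"ty":0,"tz":-2,"wx":0,"wy":0,"wz":0,"gripper":0},
    {"tx":0,"ty":0,"tz":-5,"wx":0,"wy":0,"wz":0,"gripper":0},
    {"tx":0,"ty":0,"tz":-9,"wx":0,"wy":0,"wz":0,"gripper":0},
    {"tx":0,"ty":0,"tz":-12,"wx":0,"wy":0,"wz":0,"gripper":0},
    {"tx":0,"ty":0,"tz":-14,"wx":0,"wy":0,"wz":0,"gripper":0},
  ],
)

```text
time: 12.37
position: [0.5805, 0.1685, 0.0823]
tool_rot: [-0.42, 3.112, 0.0]
ft_force: [-0.0, 0.6, -1.5]
grip_width: 0.113
grip_force: 22.0
```

Request:
jog_arm(
  increments=[
    {"tx":0,"ty":0,"tz":-7,"wx":0,"wy":0,"wz":0,"gripper":0},
    {"tx":0,"ty":0,"tz":-18,"wx":0,"wy":0,"wz":0,"gripper":0},
    {"tx":0,"ty":0,"tz":-35,"wx":0,"wy":0,"wz":0,"gripper":0},
    {"tx":0,"ty":0,"tz":-55,"wx":0,"wy":0,"wz":0,"gripper":0},
    {"tx":0,"ty":0,"tz":-70,"wx":0,"wy":0,"wz":0,"gripper":0},
  ],
)

```text
time: 12.78
position: [0.5807, 0.1684, 0.1541]
tool_rot: [-0.42, 3.111, 0.001]
ft_force: [0.5, -0.2, 0.0]
grip_width: 0.115
grip_force: 22.0
```

```bash
python3 - <<'E'
from h import *
s=ctrl.get_state(); print({k:np.round(s[k],4).tolist() for k in ["time","position","tool_rot","ft_force","grip_width","joint_positions"]})
im=vision.get_image("side"); cv2.imwrite("pics/s6.png",cv2.resize(im["color"][100:260,150:360],None,fx=3.75,fy=3.75,interpolation=cv2.INTER_CUBIC))
E
```

```text
{'time': 12.7833, 'position': [0.5807, 0.1684, 0.1541], 'tool_rot': [-0.4199, 3.1114, 0.0008], 'ft_force': [0.4621, -0.1865, 0.003], 'grip_width': 0.115, 'joint_positions': [-0.6933, 0.277, 0.4367, 1.6752, -0.124, 1.2147, 1.611]}
```

View pics/s6.png

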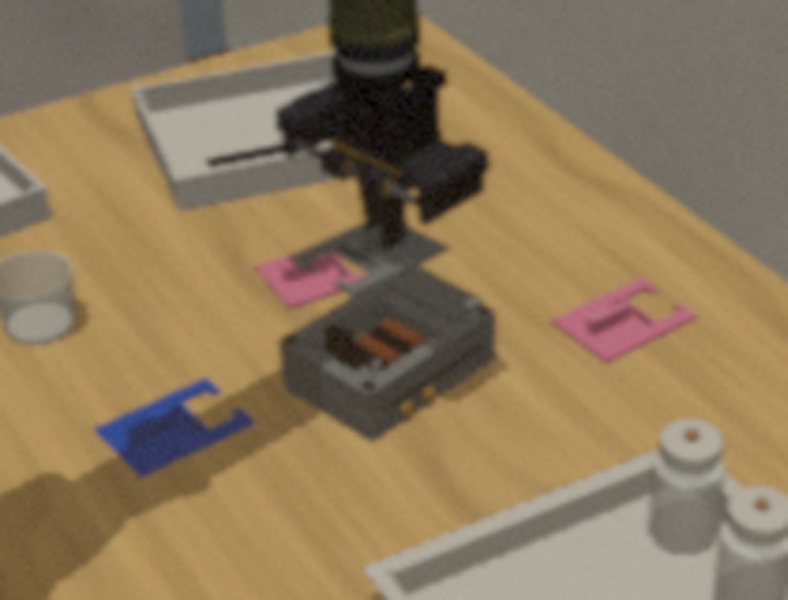

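The cover is lifted clear: it hangs under the gripper at (380,250) and the meter's bay is open. Next I'll carry it over the tray.

Request:
jog_arm(
  increments=[
    {"tx":6,"ty":-14,"tz":0,"wx":0,"wy":0,"wz":0,"gripper":0},
    {"tx":16,"ty":-40,"tz":0,"wx":0,"wy":0,"wz":0,"gripper":0},
    {"tx":28,"ty":-68,"tz":0,"wx":0,"wy":0,"wz":0,"gripper":0},
    {"tx":40,"ty":-96,"tz":0,"wx":0,"wy":0,"wz":0,"gripper":0},
    {"tx":52,"ty":-124,"tz":0,"wx":0,"wy":0,"wz":0,"gripper":0},
  ],
)

```text
time: 13.25
position: [0.5613, 0.0323, 0.1505]
tool_rot: [0.419, -3.112, 0.001]
ft_force: [-0.2, 0.7, -0.9]
grip_width: 0.108
grip_force: 22.0
```

Request:
jog_arm(
  increments=[
    {"tx":12,"ty":-28,"tz":0,"wx":0,"wy":0,"wz":0,"gripper":0},
    {"tx":24,"ty":-57,"tz":0,"wx":0,"wy":0,"wz":0,"gripper":0},
    {"tx":36,"ty":-86,"tz":0,"wx":0,"wy":0,"wz":0,"gripper":0},
    {"tx":48,"ty":-114,"tz":0,"wx":0,"wy":0,"wz":0,"gripper":0},
    {"tx":58,"ty":-138,"tz":0,"wx":0,"wy":0,"wz":0,"gripper":0},
  ],
)

```text
time: 13.67
position: [0.5413, -0.117, 0.1506]
tool_rot: [0.416, -3.112, 0.0]
ft_force: [-0.1, -0.7, -0.0]
grip_width: 0.111
grip_force: 22.0
```

Request:
jog_arm(
  increments=[
    {"tx":9,"ty":-22,"tz":0,"wx":0,"wy":0,"wz":0.06,"gripper":0},
    {"tx":19,"ty":-46,"tz":0,"wx":0,"wy":0,"wz":0.13,"gripper":0},
    {"tx":28,"ty":-67,"tz":0,"wx":0,"wy":0,"wz":0.2,"gripper":0},
    {"tx":34,"ty":-82,"tz":0,"wx":0,"wy":0,"wz":0.27,"gripper":0},
    {"tx":37,"ty":-88,"tz":0,"wx":0,"wy":0,"wz":0.316,"gripper":0},
  ],
)

```text
time: 14.08
position: [0.5284, -0.2127, 0.1507]
tool_rot: [-0.088, -3.138, 0.002]
ft_force: [0.1, -0.7, -1.5]
grip_width: 0.113
grip_force: 22.0
```

Request:
jog_arm(
  increments=[
    {"tx":0,"ty":0,"tz":4,"wx":0,"wy":-0.03,"wz":0,"gripper":0},
    {"tx":0,"ty":0,"tz":14,"wx":0,"wy":-0.06,"wz":0,"gripper":0},
    {"tx":0,"ty":0,"tz":26,"wx":0,"wy":-0.087,"wz":0,"gripper":0},
    {"tx":0,"ty":0,"tz":36,"wx":0,"wy":-0.087,"wz":0,"gripper":0},
    {"tx":0,"ty":0,"tz":42,"wx":0,"wy":-0.087,"wz":0,"gripper":0},
  ],
)

```text
time: 14.5
position: [0.529, -0.2083, 0.1076]
tool_rot: [0.074, 3.057, -0.002]
ft_force: [0.0, -0.0, -1.1]
grip_width: 0.112
grip_force: 22.0
```

```bash
python3 - <<'E'
from h import *
import pickle
s=ctrl.get_state(); print({k:np.round(s[k],4).tolist() for k in ["time","position","tool_rot","ft_force","grip_width","joint_positions"]}); print(R.from_rotvec(s["tool_rot"]).as_matrix().round(3))
im=vision.get_image("side"); pickle.dump(im,open("s7.pkl","wb")); cv2.imwrite("pics/s7.png",cv2.resize(im["color"][170:330,220:430],None,fx=3.75,fy=3.75,interpolation=cv2.INTER_CUBIC))
E
```

```text
{'time': 14.5, 'position': [0.529, -0.2083, 0.1076], 'tool_rot': [0.0745, 3.057, -0.0016], 'ft_force': [0.0367, -0.0461, -1.1496], 'grip_width': 0.1123, 'joint_positions': [-0.2823, 0.2062, 0.6996, 1.8897, -0.1903, 1.0223, 2.0174]}
[[-0.995  0.049  0.084]
 [ 0.049  0.999 -0.003]
 [-0.084  0.001 -0.997]]
```

View pics/s7.png

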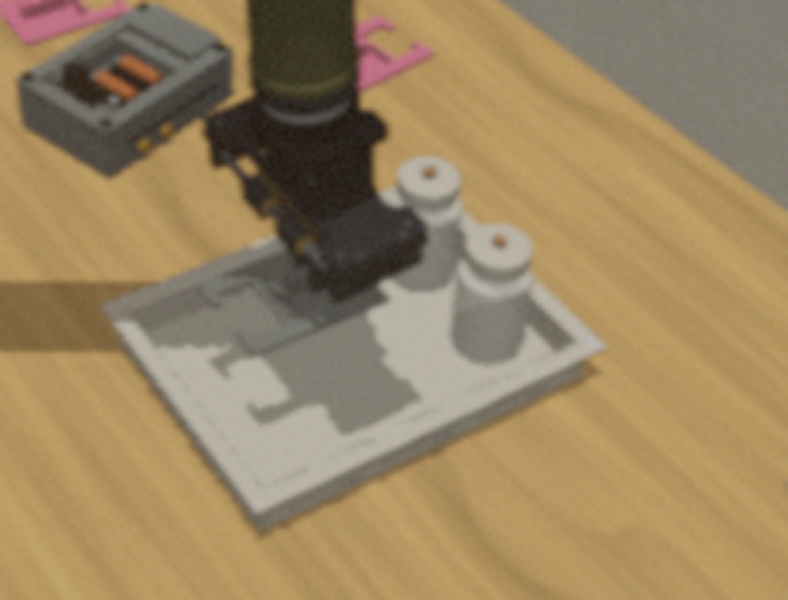

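```bash
python3 - <<'E'
from h import *
import pickle
im=pickle.load(open("s7.pkl","rb"));y=-.049;c,sn=np.cos(y),np.sin(y)
for tilt in (-.087,-.04,0,.04,.087):  # + : -x end higher
    o=[]
    for u,v in [(-80,-42),(40,-42),(-80,42)]:
        z=.1076-.004-.004-tilt*u/1000
        P=(.529+(c*u-sn*v)/1000,-.2083+(sn*u+c*v)/1000,z); o.append(((proj(im,P)-[220,170])*3.75).round())
    print(tilt,*o)
E
```

```text
-0.087 [252. 362.] [389. 293.] [196. 292.]
-0.04 [252. 358.] [389. 295.] [196. 289.]
0 [252. 355.] [389. 297.] [196. 286.]
0.04 [252. 352.] [389. 298.] [196. 283.]
0.087 [253. 349.] [389. 300.] [196. 279.]
```

The cover is about level over the tray, its near edge running from (250,350) to (385,298), and it's clear of the jars. I'll lower it.

Request:
jog_arm(
  increments=[
    {"tx":0,"ty":0,"tz":12,"wx":0,"wy":0,"wz":0,"gripper":0},
    {"tx":0,"ty":0,"tz":30,"wx":0,"wy":0,"wz":0,"gripper":0},
    {"tx":0,"ty":0,"tz":48,"wx":0,"wy":0,"wz":0,"gripper":0},
    {"tx":0,"ty":0,"tz":62,"wx":0,"wy":0,"wz":0,"gripper":0},
    {"tx":0,"ty":0,"tz":70,"wx":0,"wy":0,"wz":0,"gripper":0},
  ],
)

```text
time: 14.97
position: [0.5366, -0.208, 0.0375]
tool_rot: [0.072, 3.057, -0.003]
ft_force: [-0.4, -0.2, -1.8]
grip_width: 0.109
grip_force: 22.0
```

Request:
jog_arm(
  increments=[
    {"tx":0,"ty":0,"tz":4,"wx":0,"wy":0,"wz":0,"gripper":0},
    {"tx":0,"ty":0,"tz":8,"wx":0,"wy":0,"wz":0,"gripper":0},
    {"tx":0,"ty":0,"tz":12,"wx":0,"wy":0,"wz":0,"gripper":0},
    {"tx":0,"ty":0,"tz":14,"wx":0,"wy":0,"wz":0,"gripper":0},
    {"tx":0,"ty":0,"tz":15,"wx":0,"wy":0,"wz":0,"gripper":0},
  ],
)

```text
time: 15.38
position: [0.5389, -0.2085, 0.0251]
tool_rot: [0.073, 3.053, -0.003]
ft_force: [0.7, 0.4, -1.0]
grip_width: 0.111
grip_force: 22.0
```

Request:
jog_arm(
  increments=[
    {"tx":0,"ty":0,"tz":1,"wx":0,"wy":0,"wz":0,"gripper":0},
    {"tx":0,"ty":0,"tz":2,"wx":0,"wy":0,"wz":0,"gripper":0},
    {"tx":0,"ty":0,"tz":2.5,"wx":0,"wy":0,"wz":0,"gripper":0},
    {"tx":0,"ty":0,"tz":3,"wx":0,"wy":0,"wz":0,"gripper":0},
    {"tx":0,"ty":0,"tz":3,"wx":0,"wy":0,"wz":0,"gripper":0},
  ],
)

```text
time: 15.8
position: [0.5389, -0.2084, 0.022]
tool_rot: [0.073, 3.053, -0.003]
ft_force: [-0.4, -0.2, -0.7]
grip_width: 0.113
grip_force: 22.0
```

```bash
python3 - <<'E'
from h import *
s=ctrl.get_state(); print({k:np.round(s[k],4).tolist() for k in ["time","position","tool_rot","ft_force","torque","joint_positions"]})
E
```

```text
{'time': 15.8, 'position': [0.5389, -0.2084, 0.022], 'tool_rot': [0.0727, 3.0535, -0.003], 'ft_force': [-0.3624, -0.2043, -0.6952], 'torque': [0.0665, 0.1741, -0.0457], 'joint_positions': [-0.226, 0.3462, 0.6531, 1.9384, -0.3137, 0.8648, 2.1099]}
```

Continue gently and feel for the floor.

Request:
jog_arm(
  increments=[
    {"tx":0,"ty":0,"tz":1,"wx":0,"wy":0,"wz":0,"gripper":0},
    {"tx":0,"ty":0,"tz":2,"wx":0,"wy":0,"wz":0,"gripper":0},
    {"tx":0,"ty":0,"tz":3,"wx":0,"wy":0,"wz":0,"gripper":0},
    {"tx":0,"ty":0,"tz":4,"wx":0,"wy":0,"wz":0,"gripper":0},
    {"tx":0,"ty":0,"tz":4,"wx":0,"wy":0,"wz":0,"gripper":0},
  ],
)

```text
time: 16.22
position: [0.539, -0.2084, 0.0176]
tool_rot: [0.073, 3.054, -0.003]
ft_force: [-0.1, 0.3, -1.5]
grip_width: 0.111
grip_force: 22.0
```

Request:
jog_arm(
  increments=[
    {"tx":0,"ty":0,"tz":0.5,"wx":0,"wy":0,"wz":0,"gripper":0},
    {"tx":0,"ty":0,"tz":1,"wx":0,"wy":0,"wz":0,"gripper":0},
    {"tx":0,"ty":0,"tz":1.5,"wx":0,"wy":0,"wz":0,"gripper":0},
    {"tx":0,"ty":0,"tz":1.5,"wx":0,"wy":0,"wz":0,"gripper":0},
    {"tx":0,"ty":0,"tz":1.5,"wx":0,"wy":0,"wz":0,"gripper":0},
  ],
)

```text
time: 16.63
position: [0.5393, -0.2085, 0.0164]
tool_rot: [0.073, 3.054, -0.003]
ft_force: [-0.2, -0.0, -1.1]
grip_width: 0.115
grip_force: 22.0
```

```bash
python3 - <<'E'
from h import *
s=ctrl.get_state(); print({k:np.round(s[k],4).tolist() for k in ["time","position","tool_rot","ft_force","torque"]})
E
```

```text
{'time': 16.6333, 'position': [0.5393, -0.2085, 0.0164], 'tool_rot': [0.0727, 3.0537, -0.0031], 'ft_force': [-0.1919, -0.0239, -1.0644], 'torque': [0.0194, 0.1022, 0.0374]}
```

Request:
jog_arm(
  increments=[
    {"tx":0,"ty":0,"tz":0.5,"wx":0,"wy":0,"wz":0,"gripper":0},
    {"tx":0,"ty":0,"tz":1,"wx":0,"wy":0,"wz":0,"gripper":0},
    {"tx":0,"ty":0,"tz":1.2,"wx":0,"wy":0,"wz":0,"gripper":0},
    {"tx":0,"ty":0,"tz":1.2,"wx":0,"wy":0,"wz":0,"gripper":0},
    {"tx":0,"ty":0,"tz":1.2,"wx":0,"wy":0,"wz":0,"gripper":0},
  ],
)

```text
time: 17.05
position: [0.5394, -0.2085, 0.0152]
tool_rot: [0.073, 3.054, -0.003]
ft_force: [-0.2, 0.3, -0.1]
grip_width: 0.115
grip_force: 22.0
```

Request:
jog_arm(
  increments=[
    {"tx":0,"ty":0,"tz":0.4,"wx":0,"wy":0,"wz":0,"gripper":0},
    {"tx":0,"ty":0,"tz":0.8,"wx":0,"wy":0,"wz":0,"gripper":0},
    {"tx":0,"ty":0,"tz":1,"wx":0,"wy":0,"wz":0,"gripper":0},
    {"tx":0,"ty":0,"tz":1,"wx":0,"wy":0,"wz":0,"gripper":0},
    {"tx":0,"ty":0,"tz":1,"wx":0,"wy":0,"wz":0,"gripper":0},
  ],
)

```text
time: 17.47
position: [0.5395, -0.2085, 0.0142]
tool_rot: [0.073, 3.054, -0.003]
ft_force: [0.5, 0.6, -2.1]
grip_width: 0.113
grip_force: 22.0
```

```bash
python3 - <<'E'
from h import *
s=ctrl.get_state(); print({k:np.round(s[k],4).tolist() for k in ["time","position","tool_rot","ft_force","torque"]})
E
```

```text
{'time': 17.4667, 'position': [0.5395, -0.2085, 0.0142], 'tool_rot': [0.0727, 3.0537, -0.003], 'ft_force': [0.4535, 0.6189, -2.1089], 'torque': [0.0548, 0.1841, 0.0282]}
```

Request:
jog_arm(
  increments=[
    {"tx":0,"ty":0,"tz":0.4,"wx":0,"wy":0,"wz":0,"gripper":0},
    {"tx":0,"ty":0,"tz":0.8,"wx":0,"wy":0,"wz":0,"gripper":0},
    {"tx":0,"ty":0,"tz":1,"wx":0,"wy":0,"wz":0,"gripper":0},
    {"tx":0,"ty":0,"tz":1,"wx":0,"wy":0,"wz":0,"gripper":0},
    {"tx":0,"ty":0,"tz":1,"wx":0,"wy":0,"wz":0,"gripper":0},
  ],
)

```text
time: 17.88
position: [0.5396, -0.2086, 0.0136]
tool_rot: [0.073, 3.054, -0.003]
ft_force: [-3.0, 1.0, 4.6]
grip_width: 0.116
grip_force: 22.0
```

```bash
python3 - <<'E'
from h import *
s=ctrl.get_state(); print({k:np.round(s[k],4).tolist() for k in ["time","position","tool_rot","ft_force","torque"]})
E
```

```text
{'time': 17.8833, 'position': [0.5396, -0.2086, 0.0136], 'tool_rot': [0.0728, 3.0535, -0.0027], 'ft_force': [-3.0341, 0.988, 4.6286], 'torque': [0.2106, 0.5076, 0.0384]}
```

Contact came at 13.8 mm with about 5 N, which matches a flat set-down. I'll release softly.

Request:
jog_arm(
  increments=[
    {"tx":0,"ty":0,"tz":-0.2,"wx":0,"wy":0,"wz":0,"gripper":0},
    {"tx":0,"ty":0,"tz":-0.2,"wx":0,"wy":0,"wz":0,"gripper":0},
    {"tx":0,"ty":0,"tz":-0.2,"wx":0,"wy":0,"wz":0,"gripper":0.13},
    {"tx":0,"ty":0,"tz":-0.2,"wx":0,"wy":0,"wz":0,"gripper":0.2},
    {"tx":0,"ty":0,"tz":-0.2,"wx":0,"wy":0,"wz":0,"gripper":0.3},
  ],
  grip_force=4,
)

```text
time: 18.3
position: [0.5397, -0.2084, 0.0132]
tool_rot: [0.072, 3.054, -0.003]
ft_force: [-0.5, -0.0, -0.0]
grip_width: 0.203
grip_force: 0.0
```

Request:
jog_arm(
  increments=[
    {"tx":0,"ty":0,"tz":0,"wx":0,"wy":0,"wz":0,"gripper":0.45},
    {"tx":0,"ty":0,"tz":0,"wx":0,"wy":0,"wz":0,"gripper":0.5},
    {"tx":0,"ty":0,"tz":-3,"wx":0,"wy":0,"wz":0,"gripper":0.5},
    {"tx":0,"ty":0,"tz":-12,"wx":0,"wy":0,"wz":0,"gripper":0.5},
    {"tx":0,"ty":0,"tz":-25,"wx":0,"wy":0,"wz":0,"gripper":0.5},
  ],
)

```text
time: 18.72
position: [0.5366, -0.2082, 0.0383]
tool_rot: [0.073, 3.056, -0.003]
ft_force: [0.3, 0.1, 0.7]
grip_width: 0.481
grip_force: 0.0
```

Request:
jog_arm(
  increments=[
    {"tx":0,"ty":0,"tz":-25,"wx":0,"wy":0,"wz":0,"gripper":0.5},
    {"tx":0,"ty":0,"tz":-60,"wx":0,"wy":0,"wz":0,"gripper":0.5},
    {"tx":0,"ty":0,"tz":-95,"wx":0,"wy":0,"wz":0,"gripper":0.5},
    {"tx":0,"ty":0,"tz":-125,"wx":0,"wy":0,"wz":0,"gripper":0.5},
    {"tx":0,"ty":0,"tz":-145,"wx":0,"wy":0,"wz":0,"gripper":0.5},
  ],
)

```text
time: 19.13
position: [0.5257, -0.209, 0.1878]
tool_rot: [0.074, 3.048, -0.004]
ft_force: [1.1, 0.2, -0.3]
grip_width: 0.502
grip_force: 0.0
```

```bash
python3 - <<'E'
from h import *
s=ctrl.get_state(); print({k:np.round(s[k],4).tolist() for k in ["time","position","ft_force","grip_width"]})
im=vision.get_image("side"); cv2.imwrite("pics/s8.png",cv2.resize(im["color"][170:330,220:430],None,fx=3.75,fy=3.75,interpolation=cv2.INTER_CUBIC))
E
```

```text
{'time': 19.1333, 'position': [0.5257, -0.209, 0.1878], 'ft_force': [1.0773, 0.1938, -0.2961], 'grip_width': 0.5015}
```

View pics/s8.png

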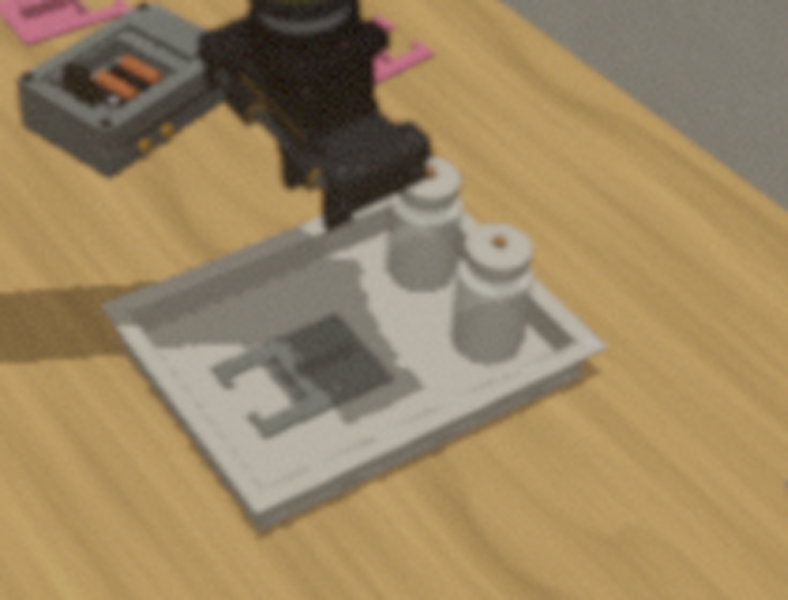

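The cover lies flat on the tray floor at (310,380), rib up. The jars haven't moved, and the gripper is clear of everything, so I'll hand the job in.

```bash
python3 -c "
from bench import ctrl
print(ctrl.close_job())"
```

```text
the job is handed in; nothing more can be done
None
```

I unlatched the battery cover, drew it out from under the lip and set it down flat, rib up, on the tray floor; I never went near the jars, dispenser or tub, and I handed the job in at about 19 s.

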